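# Put a plaque from the carry rack on the display stand

### The arm

A 6-joint arm with a two-finger parallel gripper is mounted at the origin on the work surface. World frame = base frame: x ahead of the robot, y to its left, z up, the work surface at z = 0. Lengths are in mm, angles in rad, forces in N, time in s.
With the tool pointing down it reaches from about 350 to 975 mm from the base axis. Payload 7.1 kg.
Tool frame: the origin (TCP) lies midway between the tips of the shut fingers; the grasp point (between the pads) lies 19 mm behind it (ctrl.tcp_to_grasp is the distance from the TCP to the grasp point, in mm); z points along the fingers, y is the line along which they close (so a half turn about z gives the same grasp; the last joint's range is limited). The gripper opens to 88 mm and grips with 3 to 60 N. Pads are 20 mm wide; open, the fingers measure 115 mm over their backs; the gripper's body (75 mm by 178 mm) begins 61 mm behind the grasp point.
Start: joints at [-1.155, 0.423, 1.63, -0, 1.089, -0.019], TCP at [263.283, -566.822, 222.675] pointing down, gripper open.
Joint ranges: [-3, 3], [-0.9, 2.11], [0.09, 2.58], [-1.31, 4.45], [0.11, 2.69], [-2.54, 2.54]. Speed limits (rad/s): [2.39, 2.39, 3.01, 3.14, 3.14, 3.14].

### API

Orientations are given as a rotation vector (axis times angle).
In Python, from workcell import get_obs, cams, ticket, boxes_of, ctrl gives the robot as it stands.
- The arm moves only by the shell command python3 -m creep 'ROWS' [OPENING]. ROWS is JSON, one flat list of numbers, 4 for each row, row after row: the shift along the world's x, y, z in m, then the turn about the world's z in rad. In form: [tx, ty, tz, spin, tx, ty, tz, spin, ...]. A call has 1 to 10 rows; each row is the pose to reach, as a shift and turn from the pose commanded when the call began; what a row does not reach only later rows make up. A row lasts 1/12 s, in which the tool goes at most 41.7 mm and 7.16 degrees, less where a joint would pass 70% of its speed; a pose out of reach is approached as far as the arm can. A call with a gripper value outside its range is refused whole. OPENING is the opening, from 0 (shut) to 1 (fully open), set as the call begins (- or left out, the last holds). The fingers move at their own pace and stop on an object; the grip force is fixed at half the most. Time passes only in rows, so rows that repeat a pose let the fingers close. It gives the time, the measured TCP pose, the force, the opening and the grip force at its end, in the units of the state.
- get_obs(): the state, without advancing time (a new reading comes with each control period).
- cams.get_image(name): name is "scene" or "side" or "wrist"; returns (picture, depth): 400x640x3 uint8, red, green, blue; 400x640 float32, mm along the optical axis (not along the pixel's ray), 0 where there is no reading.
- cams.get_calibration(name): a dict with "mtx" (3x3 intrinsics, pixels), "R" (3x3) and "t" (3): a world point X has camera coordinates R X + t; the wrist camera has in their place "mount" (4x4, takes a point from camera to tool coordinates, whose origin is the TCP and whose axes are the flange's). Camera axes: x right, y down, z forward; pixel columns grow to the right and rows downward; lengths in mm; the calibration is good to about 2 mm. The wrist camera is an equidistant fisheye: a pixel r from the principal point sees the ray r / f radians off the axis. A picture is of the moment at which its call begins: read the wrist's pose just before it. get_calibration takes no time and is no camera call.
- ticket.close_job(): hands the job in; it is judged then, once.
Trained networks look in the newest picture that a camera, given by its name, has taken for a name from the list of things; names that differ only in an ending like _2 or _b are one class to them, and where a whole thing is asked for, a point or a joint stands for the part that bears it (a point fixed in the world has none). Each returns a list of dicts, best first, with "score" (0 to 1); they miss things now and then, are a little off and sometimes report something else, mostly with a low value. They report only what shows in the picture. A call takes as long as a camera call.
- boxes_of(camera, target): "centre" ([column, row] in pixels, amid what is visible of it).
The state is a dict: "t": time; "qpos": joint angles; "qvel": joint speeds; "joint_torque": joint torques, N m; "ee_pos": TCP position; "orientation": TCP orientation; "ft_force": force on the tool from outside, world axes, zero at the start; "moment": the same for the moment, N m; "width": finger opening in mm; "grasp_force": force on a finger pad.
Only numpy, scipy, OpenCV 4.12 (cv2) and the standard library are available. Lean on these libraries where they do the work, as an engineer would, in place of code of your own. Each camera call takes 0.05 s, during which the arm holds its last target. There are 200 camera calls.

### The job

Slide the tall plaque straight up out of the slotted rack by its top edge and put it beside its twin on the display stand, front face outwards, lowering it onto the ledge before you let go. Leave it pushed into the corner at the stand's free end: down on the ledge, leaning flat on the back, its side edge touching the end cheek. Disturb nothing else.

Things in the scene. Friction and masses are not known exactly. Their poses are not given: they have to be found in the camera images.
- plaque: the tall plaque to move: flat rigid black board 120 mm wide (its y), 150 tall (its z), 8 thick (its x), 0.11-0.19 kg, brass dragonfly inlaid on its front (+x) face, top 37 mm plain. Origin: middle of its lower edge. It starts upright in a groove pair of the rack, front face towards the rack's +x (away from the robot), top 160 mm above the table
- plaque_top (a point): middle of the tall plaque's top edge, 150 mm above its origin along its z
- plaque_edge (a point): middle of the tall plaque's left upright edge (60 mm from the centre line along its +y, 75 mm up): the edge that ends against the cheek
- rack: fixed plywood rack, 200 mm long (its x), 166 wide (its y). Origin: middle of its underside. Floor 10 mm thick; side walls rise to z = 80 mm, each with five upright grooves at x = -72, -36, 0, 36, 72 mm, 11 wide, 8 deep, 123 apart groove bottom to bottom. Plaques stand on the floor in them. Filled: the tall plaque and two short ones, any order. Wire handles 14 mm proud of the sides
- short_a: short plaque in the rack, same look, 120 mm wide, 85 mm tall, 8 mm thick; its top is 95 mm above the table. Origin: middle of its lower edge. It stays
- short_b: second short plaque in the rack, the same size as short_a. Origin: middle of its lower edge. It stays
- stand: fixed plywood display stand, base 130 mm deep (its x), 328 wide (its y), 12 thick; its open front faces its +x (away from the robot). Origin: middle of its underside. A ledge with a lip, a back that leans 0.40 rad from vertical with its top towards the robot, and a cheek at each end; see seat. Left = its +y = left as the robot sees it; the left end is the free one
- seat: the stand's slope. Origin: inner corner of ledge, back and left cheek, 35 mm above the table. z up the slope, x straight out of the back's face (forward, up), y along the ledge to the left cheek. Back: x = 0, up to z = 95 mm. Ledge: z = 0, x 0 to 26, then a lip 6 high, 6 thick. Cheeks: inner faces y = 0 and -310, 9 thick, x -9 to 32, up to z = 50. Home plaque: origin at x 4, y -60, z 0 mm
- twin: tall plaque already standing on the stand at its right end, 120 x 150 x 8 mm, leaning on the back, 186 mm of free ledge to its left. Origin: middle of its lower edge; z up along it. It stays
- jar: squat clear jar with white lid, 52 mm across, 60 mm high; origin in the middle of its underside; a bystander
- pot: small glass paint pot with black cap, 42 mm across, 48 mm high; origin in the middle of its underside; a bystander
- spool: wooden thread spool standing on end, 40 mm across, 52 mm high; origin in the middle of its underside; a bystander
- spool_b: white thread spool standing on end, 40 mm across, 52 mm high; origin in the middle of its underside; a bystander
- brush: thin artist's brush lying flat, 170 mm long; origin at mid-length on its underside; a bystander
- dragon: small terracotta-coloured dragon model, about 150 mm long, lying at the table's left; origin at mid-length on its underside; a bystander

How it is judged (in metres and radians):
On the way, in this order (a step that is already met when the one before it is completed fails the run):
1. the tall plaque, held, is clear above the rack's grooves (z of plaque in the frame of rack above 0.082 m and contact force between the fingers and plaque above 1 N), for 0.1 s.
2. the tall plaque, still held, is down on the stand's ledge (z of plaque in the frame of seat between -0.004 and 0.006 m and x of plaque in the frame of seat between -0.002 and 0.028 m and y of plaque in the frame of seat between -0.19 and -0.05 m and contact force between the fingers and plaque above 1 N), for 0.1 s.
At the end, for the whole second after the job is handed in: The tall plaque stands on the ledge (lower edge within 4 mm of it), front face outwards, leaning flat on the back (within 5 mm and 0.06 rad), square (0.04 rad), its left edge within 4 mm of the left cheek, at rest and released (z of plaque in the frame of seat between -0.003 and 0.004 m and x of plaque in the frame of seat between 0 and 0.009 m and y of plaque_edge in the frame of seat between -0.004 and 0.003 m and angle between the x axis of plaque and the x axis of seat, either way round below 0.06 rad and angle between the z axis of plaque and the z axis of seat, either way round below 0.04 rad and linear speed of plaque below 0.02 m/s and contact force between the fingers and plaque below 0.2 N); the robot touches nothing.
It fails at once if a short plaque in the rack is shifted by more than 15 mm (distance of any of short_a, short_b from where it was at the start of the episode above 0.015 m).
It fails at once if the plaque already on the stand is shifted by more than 15 mm (distance of twin from where it was at the start of the episode above 0.015 m).
It fails at once if a bystander is shifted by more than 30 mm (distance of any of jar, pot, spool, spool_b, brush, dragon from where it was at the start of the episode above 0.03 m).
It also fails if it takes over 48 s, if anything falls off the work surface, if the arm or the gripper's body presses on something with over 40 N, if the wrist force passes 120 N, or if a joint passes its speed limit or range.

## Working session

There is one attempt and no reset: what is moved stays moved. The work goes in short steps, Python scripts to look and compute and a shell command to move; the robot and the scene stay as the last step left them, time stands still between calls to the robot, and variables do not carry over. Pictures are saved under pics/ and viewed, at most 10 in all, crops included, and the job is handed in when it is done.

```bash
mkdir -p pics; cat > h.py <<'E'
import numpy as np,cv2
from workcell import get_obs,cams,ticket,boxes_of,ctrl
from scipy.spatial.transform import Rotation as Ro
def cloud(name,d):
    c=cams.get_calibration(name);K=c["mtx"];h,w=d.shape
    u,v=np.meshgrid(np.arange(w),np.arange(h))
    P=np.stack([(u-K[0][2])/K[0][0]*d,(v-K[1][2])/K[1][1]*d,d],-1)
    return (P-np.array(c["t"]))@np.array(c["R"])
def shot(name,tag):
    im,d=cams.get_image(name);cv2.imwrite(f"pics/{tag}.png",im[...,::-1]);np.savez(f"{tag}.npz",im=im,d=d);return im,d
E
python3 - <<'E'
from h import *
o=get_obs();print(o["t"],o["ee_pos"],o["orientation"],o["width"])
np.set_printoptions(precision=1,suppress=True)
a,b=shot("scene","s0")
W=cloud("scene",b)
for n in ["plaque","plaque_top","rack","stand","twin","short_a"]:
    for r in boxes_of("scene",n)[:3]:
        c=r["centre"];print(n,r["score"],c,W[int(c[1]),int(c[0])])
a2,b2=shot("side","d0")
W2=cloud("side",b2)
for n in ["plaque","plaque_top","rack","stand","twin"]:
    for r in boxes_of("side",n)[:3]:
        c=r["centre"];print(n,r["score"],c,W2[int(c[1]),int(c[0])])
E
```

```text
0.0 [ 263.06507391 -566.31527924  221.89878132] [-3.06617521e+00 -6.77331158e-01  5.01123349e-04] 88.09448653110988
plaque 0.66 [403.8, 197.2] [640.2 177.9 102.6]
plaque 0.43 [384.2, 199.2] [569.4 180.8  56.2]
plaque_top 0.65 [398.8, 197.3] [640.1 154.7 112.7]
rack 0.77 [375.2, 212.3] [605.7 102.6  64.8]
stand 0.94 [290.8, 243.6] [ 538.9 -153.1   44. ]
twin 0.71 [246.0, 239.3] [ 525.7 -276.5  115.4]
short_a 0.69 [384.5, 195.7] [570.8 177.   73.2]
short_a 0.52 [374.0, 186.8] [531.  173.7  86.6]
plaque 0.87 [256.3, 225.3] [634.1 201.1 117.7]
plaque_top 0.96 [259.4, 221.6] [634.8 179.9 115.5]
rack 0.61 [296.4, 254.5] [518.  178.4   9.7]
stand 0.63 [330.8, 191.6] [ 519.9 -153.2   13.4]
twin 0.56 [259.6, 225.5] [634.4 183.8 102.3]
twin 0.5 [339.0, 152.1] [ 505.5 -207.3  155.1]
```

View pics/s0.png

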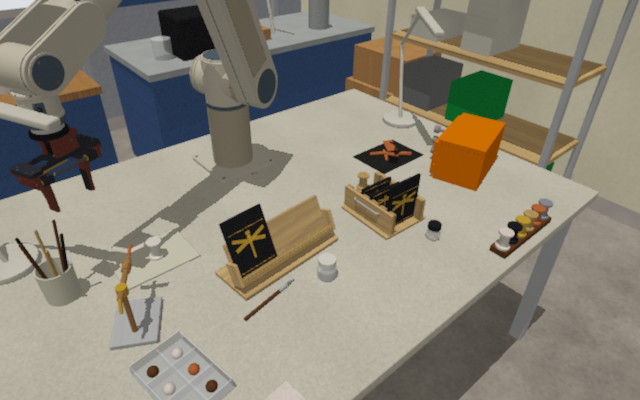

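View pics/d0.png

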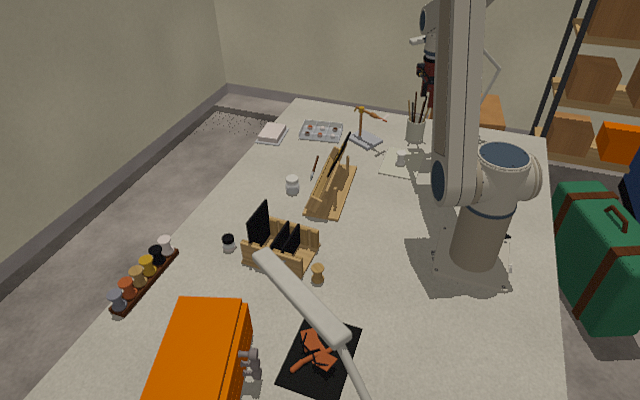

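```bash
python3 - <<'E'
from h import *
np.set_printoptions(precision=3,suppress=True)
for n,f in [("scene","s0"),("side","d0")]:
    z=np.load(f+".npz");W=cloud(n,z["d"]);im=z["im"].astype(int)
    ok=z["d"]>0
    dark=im.max(-1)<60
    # tall plaque
    m=ok&(abs(W[...,0]-635)<60)&(abs(W[...,1]-170)<110)&(W[...,2]>105)&(W[...,2]<175)
    P=W[m];print(n,"plaque pts",len(P),P.min(0),P.max(0))
    c=P.mean(0)
    r=cv2.fitLine(P[:,:2].astype(np.float32),cv2.DIST_HUBER,0,.1,.1).ravel();print(" line yaw dir",r,"mean",c, "along y ends",np.percentile((P[:,:2]-r[2:])@r[:2],[0,1,99,100]))
    T=P[P[:,2]>150];print(" top",T.mean(0),len(T),np.percentile(P[:,2],[95,99,100]))
    # stand
    m=ok&(W[...,0]>430)&(W[...,0]<640)&(abs(W[...,1]+150)<220)&(W[...,2]>6)&(W[...,2]<200)
    S=W[m];C=im[m]
    print(" stand",len(S),S.min(0),S.max(0))
    np.savez(f"st_{n}.npz",S=S,C=C)
    # back: region between, z 60..115, not dark
    B=S[(S[:,2]>55)&(S[:,2]<110)&(C.max(1)>75)&(S[:,1]>-170)&(S[:,1]<-40)]
    best=0
    rng=np.random.default_rng(0)
    if len(B)>50:
        for _ in range(500):
            p=B[rng.choice(len(B),3,replace=False)];nn=np.cross(p[1]-p[0],p[2]-p[0]);nn/=np.linalg.norm(nn)+1e-9
            i=abs((B-p[0])@nn)<3
            if i.sum()>best:best=i.sum();I=i
        Q=B[I];u,s,v=np.linalg.svd(Q-Q.mean(0),full_matrices=False);nn=v[2]*np.sign(v[2][0])
        print(" back n",nn,"c",Q.mean(0),best,len(B),"tilt",np.arcsin(nn[2]),"yaw",np.arctan2(nn[1],nn[0]))
    big=cv2.resize(z["im"][(180 if n=="scene" else 120):(300 if n=="scene" else 280),(200 if n=="scene" else 220):(440 if n=="scene" else 380)],None,fx=3.3,fy=3.3,interpolation=cv2.INTER_CUBIC)
    cv2.imwrite(f"pics/c_{n}.png",big[...,::-1])
E
```

```text
scene plaque pts 530 [629.267 116.038 105.127] [645.648 241.455 164.601]
 line yaw dir [  0.04    0.999 640.013 174.97 ] mean [639.696 173.848 136.322] along y ends [-58.961 -57.57   62.824  66.429]
 top [638.717 174.515 157.49 ] 150 [160.832 162.062 164.601]
 stand 7425 [ 434.289 -369.29     6.029] [639.324  40.081 179.648]
 back n [0.918 0.076 0.389] c [ 516.069 -107.213   82.32 ] 718 837 tilt 0.39987832404068147 yaw 0.08247990593225847
side plaque pts 395 [630.325 123.559 105.473] [645.152 243.898 165.402]
 line yaw dir [  0.042   0.999 635.159 187.383] mean [635.653 188.856 138.444] along y ends [-63.89  -61.621  55.76   56.712]
 top [636.482 187.392 158.881] 131 [162.402 164.146 165.402]
 stand 2346 [ 433.355 -367.969    6.008] [639.862  42.05  181.491]
 back n [0.918 0.08  0.389] c [ 518.707 -107.37    83.42 ] 33 87 tilt 0.3992410186730866 yaw 0.08661932319584811
```

View pics/c_scene.png

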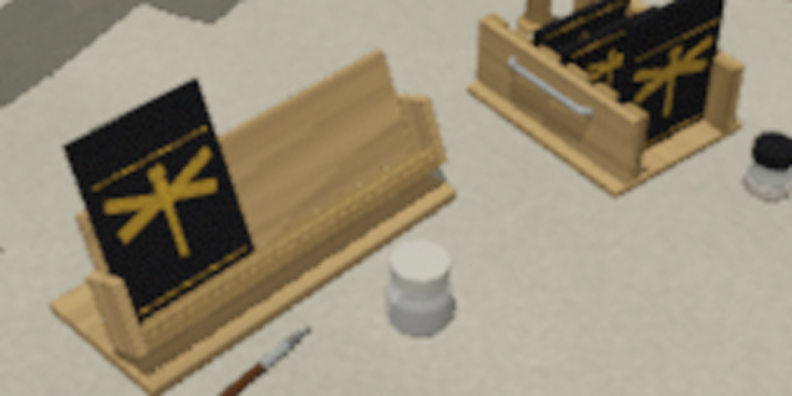

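```bash
python3 - <<'E'
from h import *
np.set_printoptions(precision=1,suppress=True)
yaw=.083;t=.4
X=np.array([np.cos(yaw)*np.cos(t),np.sin(yaw)*np.cos(t),np.sin(t)]);Y=np.array([-np.sin(yaw),np.cos(yaw),0]);Z=np.cross(X,Y)
c=(np.array([516.07,-107.2,82.3])+np.array([518.7,-107.4,83.4]))/2
k=(c[2]-35)/Z[2];o=c-k*Z; print("corner line pt",o)
for n in("scene","side"):
    z=np.load(f"st_{n}.npz");S=(z["S"]-o)@np.stack([X,Y,Z],1)
    m=(z["C"].max(1)>75)
    A=S[m&(S[:,0]>2)&(S[:,0]<40)&(S[:,2]>12)&(S[:,2]<55)]
    A=A[A[:,1]>40]
    print(n,len(A));h,e=np.histogram(A[:,1],np.arange(40,140,2));print([(int(a),int(b)) for a,b in zip(e,h) if b])
    bk=S[m&(abs(S[:,0])<4)&(S[:,2]>60)&(S[:,2]<100)];print("back y",np.percentile(bk[:,1],[0,2,98,100]),"ztop",np.percentile(bk[:,2],[98,100]))
    L=S[m&(S[:,0]>4)&(S[:,0]<22)&(abs(S[:,2])<12)&(S[:,1]>-60)&(S[:,1]<70)];print("ledge z",np.median(L[:,2]) if len(L) else 0,len(L))
    T=S[(S[:,2]>110)&(S[:,2]<152)&(z["C"].max(1)<75)];print("twin y",np.percentile(T[:,1],[0,2,98,100]),"x",np.median(T[:,0]))
    b=z["S"][(z["S"][:,2]<16)&(z["S"][:,2]>9)];b=(b-o)@np.stack([X,Y,Z],1);print("base y",np.percentile(b[:,1],[1,99]))
    C=A[(A[:,1]>60)];i=np.argmax(C[:,1]);
print("o->X,Y,Z",X,Y,Z)
E
```

```text
corner line pt [ 537.5 -105.6   35. ]
scene 130
[(44, 1), (48, 1), (52, 1), (54, 2), (60, 1), (62, 2), (76, 1), (78, 1), (80, 20), (82, 38), (84, 35), (86, 10), (88, 9), (90, 7), (92, 1)]
back y [-227.7 -224.9   78.4   82.6] ztop [97.  98.3]
ledge z 1.8310356993833665 64
twin y [-222.  -219.7 -105.2 -102.9] x 6.957271786753435
base y [-236.1   86. ]
side 93
[(84, 1), (86, 3), (88, 5), (90, 11), (92, 25), (94, 26), (96, 22)]
back y [-147.9 -131.2   87.8   89.8] ztop [99.5 99.7]
ledge z 0.7904581423017822 84
twin y [-210.8 -210.2  -97.2  -95.4] x 5.009687582009298
base y [-226.4   95.5]
o->X,Y,Z [0.9 0.1 0.4] [-0.1  1.   0. ] [-0.4 -0.   0.9]
```

```bash
python3 -m creep '[0.015,0.03,0.03,0.1, 0.03,0.06,0.06,0.2, 0.048,0.095,0.06,0.3, 0.064,0.13,0.06,0.4, 0.08,0.165,0.06,0.5, 0.098,0.2,0.06,0.6, 0.114,0.23,0.06,0.7, 0.13,0.265,0.06,0.8, 0.147,0.3,0.06,0.9, 0.165,0.335,0.06,1.0]' 1; python3 -m creep '[0.018,0.035,0,0.03, 0.035,0.07,0,0.06, 0.053,0.105,0,0.095, 0.07,0.14,0,0.095, 0.088,0.175,0,0.095, 0.105,0.21,0,0.095, 0.123,0.245,0,0.095, 0.14,0.28,0,0.095, 0.158,0.315,0,0.095, 0.175,0.35,0,0.095]'
```

```text
t: 1.48
ee_pos: [428.6, -230.1, 283.0]
orientation: [2.362, 2.07, 0.0]
ft_force: [0.0, 0.2, -1.2]
width: 87.6
grasp_force: 0.0
t: 2.32
ee_pos: [603.9, 120.2, 282.8]
orientation: [2.266, 2.176, 0.0]
ft_force: [0.0, -0.5, -0.2]
width: 87.7
grasp_force: 0.0
```

```bash
python3 -m creep '[0.015,0.028,-0.01,0, 0.028,0.05,-0.02,0, 0.033,0.06,-0.03,0, 0.033,0.06,-0.03,0, 0.033,0.06,-0.03,0, 0.033,0.06,-0.03,0]'
python3 - <<'E'
from h import *
np.set_printoptions(precision=1,suppress=True)
o=get_obs();im,d=shot("wrist","w0");c=cams.get_calibration("wrist");K=np.array(c["mtx"]);M=np.array(c["mount"])
print(K,M,o["ee_pos"],o["orientation"],o["ft_force"])
v,u=np.mgrid[:400,:640];dx=u-K[0,2];dy=v-K[1,2];r=np.hypot(dx,dy)+1e-9;th=r/K[0,0]
P=np.stack([dx/r*np.tan(th)*d,dy/r*np.tan(th)*d,d],-1)@M[:3,:3].T+M[:3,3]
W=P@Ro.from_rotvec(o["orientation"]).as_matrix().T+o["ee_pos"]
np.save("w0W.npy",W)
m=(d>0)&(abs(W[...,0]-637)<40)&(abs(W[...,1]-180)<100)&(W[...,2]>105)&(W[...,2]<175)
Q=W[m];print(len(Q),Q.min(0),Q.max(0))
Tp=Q[Q[:,2]>152];print("top",len(Tp),np.percentile(Tp,[1,50,99],axis=0));print(cv2.fitLine(Tp[:,:2].astype(np.float32),cv2.DIST_HUBER,0,.1,.1).ravel())
E
```

```text
t: 2.82
ee_pos: [635.8, 176.8, 252.9]
orientation: [2.267, 2.174, -0.001]
ft_force: [0.0, -0.1, 0.7]
width: 87.5
grasp_force: 0.0
[[309.7   0.  314.5]
 [  0.  309.7 198.7]
 [  0.    0.    1. ]] [[  -0.    -1.    -0.3   72.7]
 [   1.    -0.     0.     0.2]
 [  -0.    -0.3    1.  -161.6]
 [   0.     0.     0.     1. ]] [635.8 176.8 252.9] [ 2.3  2.2 -0. ] [ 0.  -0.1  0.7]
1180 [632.6 122.9 109.4] [643.8 242.5 161.6]
top 1172 [[633.1 124.6 157.4]
 [638.  189.1 159.5]
 [643.  241.7 161.1]]
[  0.    1.  637.9 187. ]
```

View pics/w0.png

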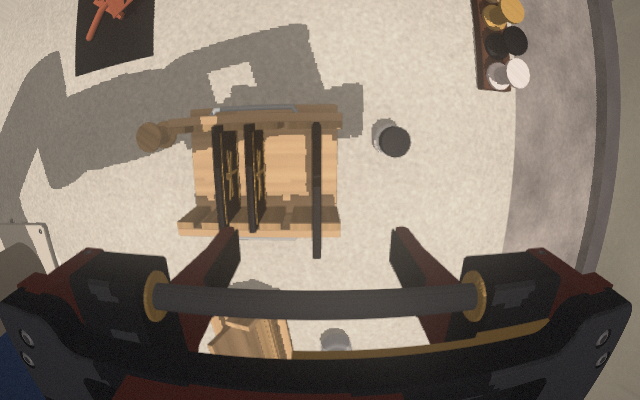

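```bash
python3 -m creep '[0.002,0.005,-0.03,0, 0.002,0.005,-0.06,0, 0.002,0.005,-0.09,0, 0.002,0.005,-0.11,0, 0.002,0.005,-0.122,0, 0.002,0.005,-0.122,0, 0.002,0.005,-0.122,0]' 1 && python3 -m creep '[0,0,0,0,0,0,0,0,0,0,0,0,0,0,0,0,0,0,0,0,0,0,0,0,0,0,0,0,0,0,0,0,0,0,0,0]' 0
```

```text
t: 3.45
ee_pos: [638.6, 182.5, 131.5]
orientation: [2.267, 2.174, 0.001]
ft_force: [-0.3, -0.7, -0.3]
width: 87.8
grasp_force: 0.0
t: 4.2
ee_pos: [638.2, 183.2, 130.6]
orientation: [-2.266, -2.176, 0.0]
ft_force: [-0.2, 0.5, 0.7]
width: 30.9
grasp_force: 0.0
```

```bash
python3 -m creep '[0,0,0,0,0,0,0,0,0,0,0,0,0,0,0,0,0,0,0,0,0,0,0,0,0,0,0,0]' 0;  python3 -m creep '[0,0,0.005,0,0,0,0.015,0,0,0,0.03,0,0,0,0.045,0,0,0,0.06,0,0,0,0.075,0,0,0,0.09,0,0,0,0.105,0,0,0,0.115,0,0,0,0.12,0]'
```

```text
t: 4.78
ee_pos: [638.2, 183.2, 130.6]
orientation: [-2.266, -2.175, 0.0]
ft_force: [-0.5, 0.1, 0.3]
width: 8.0
grasp_force: 30.0
t: 5.62
ee_pos: [639.0, 183.4, 253.1]
orientation: [2.265, 2.174, 0.004]
ft_force: [0.0, 1.1, -0.4]
width: 7.8
grasp_force: 30.0
```

```bash
python3 -m creep '[-0.005,-0.015,0,0, -0.015,-0.045,0,0.02, -0.027,-0.08,0,0.04, -0.039,-0.115,0,0.06, -0.051,-0.15,0,0.08, -0.063,-0.185,0,0.1, -0.075,-0.22,0,0.124, -0.085,-0.25,0,0.124, -0.092,-0.267,0,0.124, -0.094,-0.273,0,0.124]'; python3 -m creep '[0,0,0,0,0,0,0,0,0,0,0,0]'
python3 - <<'E'
from h import *
np.set_printoptions(precision=2,suppress=True)
o=get_obs();print(o["ee_pos"],o["orientation"])
im,d=shot("scene","s1");im2,d2=shot("side","d1")
for n,z,i in(("scene",d,im),("side",d2,im2)):
    W=cloud(n,z);m=(z>0)&(abs(W[...,0]-545)<50)&(abs(W[...,1]+90)<75)&(W[...,2]>118)&(W[...,2]<240)&(i.max(-1)<70)
    P=W[m];print(n,len(P),np.percentile(P,[1,50,99],axis=0).ravel())
    u,s,v=np.linalg.svd(P-P.mean(0),full_matrices=False);print(" n",v[2]*np.sign(v[2][0]))
cv2.imwrite("pics/c1.png",cv2.resize(np.vstack([im[120:300,180:420],im2[100:280,220:460]]),None,fx=1.6,fy=1.6)[...,::-1])
E
```

```text
t: 6.45
ee_pos: [542.0, -92.7, 249.9]
orientation: [-2.13, -2.307, 0.003]
ft_force: [0.7, 1.5, -1.1]
width: 7.6
grasp_force: 30.0
t: 6.7
ee_pos: [544.5, -89.0, 250.5]
orientation: [-2.126, -2.312, -0.0]
ft_force: [-0.6, 0.3, -0.2]
width: 7.9
grasp_force: 30.0
[544.46 -88.99 250.47] [-2.13 -2.31 -0.  ]
scene 910 [ 540.22 -152.8   132.87  548.02 -101.42  178.96  554.09  -34.41  239.03]
 n [ 1.    0.08 -0.  ]
side 295 [ 536.04 -147.43  134.75  541.11  -76.82  188.64  548.05  -26.87  238.5 ]
 n [1.   0.07 0.  ]
```

View pics/c1.png

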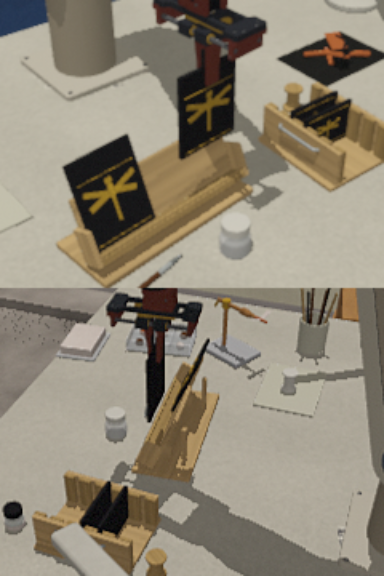

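```bash
python3 -m creep '[0,0,-0.015,0, 0,0,-0.035,0, 0,0,-0.055,0, 0,0,-0.07,0, 0,0,-0.08,0, 0,0,-0.083,0, 0,0,-0.083,0,0,0,-0.083,0]'; python3 -m creep '[0,0,-0.001,0,0,0,-0.002,0,0,0,-0.002,0]'; python3 -m creep '[0,0,-0.001,0,0,0,-0.002,0,0,0,-0.002,0]'
```

```text
t: 7.47
ee_pos: [544.9, -89.6, 168.2]
orientation: [2.126, 2.312, 0.001]
ft_force: [0.0, -0.5, -1.9]
width: 7.8
grasp_force: 30.0
t: 7.72
ee_pos: [544.6, -89.9, 166.2]
orientation: [2.127, 2.311, 0.001]
ft_force: [-0.1, 0.1, -1.2]
width: 7.6
grasp_force: 30.0
t: 7.97
ee_pos: [544.2, -89.9, 163.6]
orientation: [-2.127, -2.311, 0.0]
ft_force: [-0.2, -0.1, -1.7]
width: 7.7
grasp_force: 30.0
```

```bash
for i in 1 2; do python3 -m creep '[0,0,-0.0005,0,0,0,-0.001,0,0,0,-0.001,0]'; done; python3 -m creep '[0,0,-0.0005,0,0,0,-0.001,0,0,0,-0.001,0]'
```

```text
t: 8.22
ee_pos: [544.2, -89.8, 162.6]
orientation: [-2.127, -2.312, 0.0]
ft_force: [-0.1, -0.6, -0.4]
width: 8.1
grasp_force: 30.0
t: 8.47
ee_pos: [544.2, -89.8, 161.6]
orientation: [-2.127, -2.312, 0.0]
ft_force: [0.1, -0.4, -1.4]
width: 7.7
grasp_force: 30.0
t: 8.72
ee_pos: [544.4, -89.8, 160.8]
orientation: [2.127, 2.312, 0.0]
ft_force: [-0.6, 0.1, -0.4]
width: 7.7
grasp_force: 30.0
```

```bash
python3 -m creep '[0,0,-0.0005,0,0,0,-0.001,0,0,0,-0.001,0]'; python3 -m creep '[0,0,-0.0005,0,0,0,-0.001,0,0,0,-0.001,0]';python3 -m creep '[0,0,-0.0005,0,0,0,-0.001,0,0,0,-0.001,0]'
```

```text
t: 8.97
ee_pos: [544.6, -89.9, 160.7]
orientation: [2.127, 2.311, 0.0]
ft_force: [-2.5, -0.3, 8.5]
width: 7.9
grasp_force: 30.0
t: 9.22
ee_pos: [544.9, -89.9, 160.6]
orientation: [2.127, 2.311, 0.001]
ft_force: [-3.8, 0.8, 16.7]
width: 8.3
grasp_force: 30.0
t: 9.47
ee_pos: [545.4, -89.9, 160.5]
orientation: [2.126, 2.31, 0.002]
ft_force: [-4.9, 1.3, 23.9]
width: 8.2
grasp_force: 30.1
```

```bash
python3 -m creep '[0,0,0.001,0,0,0,0.0022,0,0,0,0.0022,0]'; python3 -m creep '[-0.0002,0.002,0,0,-0.0004,0.005,0,0,-0.0005,0.006,0,0,-0.0005,0.006,0,0]'; python3 -m creep '[-0.0001,0.001,0,0,-0.0002,0.002,0,0,-0.0002,0.002,0,0]'
```

```text
t: 9.72
ee_pos: [544.6, -89.9, 160.7]
orientation: [2.127, 2.311, 0.001]
ft_force: [-2.2, 0.0, 8.5]
width: 7.8
grasp_force: 30.0
t: 10.05
ee_pos: [544.7, -85.4, 161.4]
orientation: [2.123, 2.311, -0.002]
ft_force: [-2.7, -6.5, 13.0]
width: 8.1
grasp_force: 30.0
t: 10.3
ee_pos: [544.7, -83.8, 161.7]
orientation: [2.123, 2.31, -0.002]
ft_force: [-3.3, -8.7, 15.0]
width: 7.5
grasp_force: 30.0
```

```bash
python3 -m creep '[0,0,0.001,0,0,0,0.0015,0,0,0,0.0015,0]'; python3 - <<'E'
from h import *
im,d=shot("scene","s2");im2,d2=shot("side","d2")
cv2.imwrite("pics/c2.png",np.hstack([cv2.resize(im[170:290,220:360],None,fx=3,fy=4.5,interpolation=2)[:540],cv2.resize(im2[120:240,290:370],None,fx=4.5,fy=4.5,interpolation=2)])[...,::-1])
W=cloud("scene",d)
m=(d>0)&(abs(W[...,0]-545)<50)&(abs(W[...,1]+85)<75)&(W[...,2]>60)&(W[...,2]<190)&(im.max(-1)<70)
P=W[m]
for a in range(60,170,15):
    q=P[(P[:,2]>a)&(P[:,2]<a+15)];print(a,len(q),np.round(np.percentile(q[:,1],[2,98]),1),np.round(np.median(q[:,0]),1))
E
```

```text
t: 10.55
ee_pos: [544.2, -82.2, 161.8]
orientation: [2.126, 2.311, 0.001]
ft_force: [-0.3, -2.6, 5.8]
width: 7.8
grasp_force: 30.0
60 141 [-147.3  -31.6] 548.0
75 125 [-147.8  -34.2] 548.1
90 136 [-147.4  -28.9] 548.2
105 66 [-148.9  -29.7] 549.0
120 65 [-147.4  -30.2] 548.8
135 130 [-146.6  -32.9] 547.9
150 119 [-147.4  -30.2] 548.9
165 152 [-145.5  -36.4] 550.2
```

View pics/c2.png

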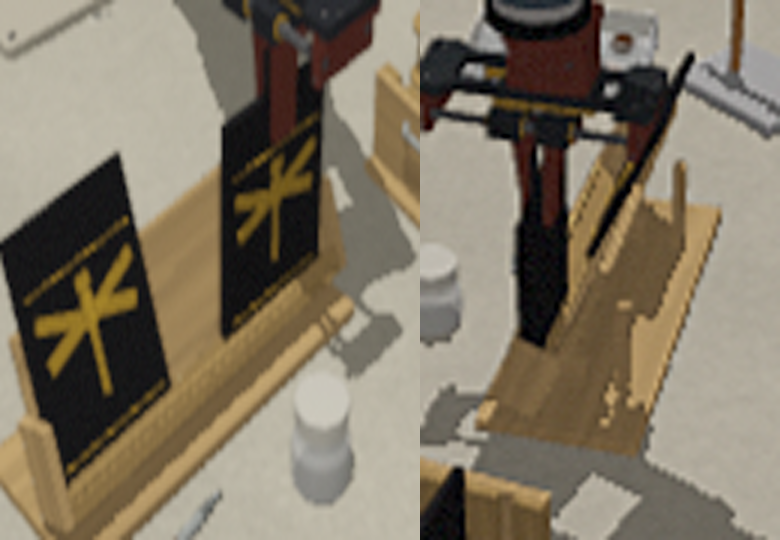

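```bash
python3 -m creep '[0,0,0.0006,0,0,0,0.0006,0,-0.0001,0.001,0.0006,0,-0.0002,0.002,0.0006,0,-0.0002,0.002,0.0006,0]'; python3 -m creep '[-0.0001,0.001,0,0,-0.0002,0.002,0,0,-0.0002,0.002,0,0]'
```

```text
t: 11.07
ee_pos: [542.9, -79.5, 161.5]
orientation: [-2.127, -2.311, 0.001]
ft_force: [-0.3, 0.0, 0.4]
width: 7.5
grasp_force: 30.0
t: 11.32
ee_pos: [543.0, -77.5, 161.8]
orientation: [-2.127, -2.311, 0.0]
ft_force: [-0.5, 0.7, -1.0]
width: 8.0
grasp_force: 30.0
```

```bash
for i in 1; do python3 -m creep '[-0.0001,0.001,0,0,-0.0002,0.002,0,0,-0.0002,0.002,0,0]'; done; python3 -m creep '[-0.0001,0.001,0,0,-0.0001,0.0015,0,0,-0.0001,0.0015,0,0]'
```

```text
t: 11.57
ee_pos: [543.0, -75.6, 161.9]
orientation: [-2.127, -2.312, -0.0]
ft_force: [-0.2, 0.8, -1.4]
width: 7.7
grasp_force: 30.0
t: 11.82
ee_pos: [543.0, -74.8, 162.1]
orientation: [2.126, 2.311, -0.001]
ft_force: [-0.7, -5.2, -0.2]
width: 7.9
grasp_force: 30.0
```

```bash
python3 -m creep '[0,-0.0003,-0.0005,0,0,-0.0003,-0.001,0,0,-0.0003,-0.001,0]'; python3 -m creep '[0,0,-0.0005,0,0,0,-0.0005,0,0,0,-0.0005,0]'
```

```text
t: 12.07
ee_pos: [543.2, -75.0, 161.6]
orientation: [2.127, 2.311, 0.0]
ft_force: [-1.5, -3.7, 5.2]
width: 7.9
grasp_force: 30.0
t: 12.32
ee_pos: [543.3, -75.0, 161.5]
orientation: [2.126, 2.311, 0.0]
ft_force: [-1.8, -4.0, 7.4]
width: 8.2
grasp_force: 30.0
```

```bash
python3 -m creep '[0,0,0,0,0,0,0,0,0,0,0,0,0,0,0,0,0,0,0,0,0,0,0,0]' 0.3; python3 -m creep '[-0.003,0,0.0005,0,-0.006,-0.0005,0.0005,0,-0.009,-0.001,0.0005,0,-0.012,-0.001,0.0005,0,-0.015,-0.0012,0.0005,0,-0.018,-0.0015,0.0005,0,-0.021,-0.0017,0.0005,0,-0.024,-0.002,0.0005,0,-0.027,-0.0022,0.0005,0,-0.03,-0.0025,0.0005,0]'
python3 - <<'E'
from h import *
im,d=shot("scene","s3");im2,d2=shot("side","d3")
cv2.imwrite("pics/c3.png",np.hstack([cv2.resize(im[170:290,220:360],None,fx=3,fy=4.5,interpolation=2)[:540],cv2.resize(im2[120:240,290:370],None,fx=4.5,fy=4.5,interpolation=2)])[...,::-1])
E
```

```text
t: 12.82
ee_pos: [542.8, -74.5, 160.3]
orientation: [-2.127, -2.311, 0.0]
ft_force: [0.4, 0.8, -0.2]
width: 26.5
grasp_force: 0.0
t: 13.65
ee_pos: [512.6, -77.1, 161.0]
orientation: [2.127, 2.312, 0.0]
ft_force: [-0.7, -0.5, -0.4]
width: 26.5
grasp_force: 0.1
```

View pics/c3.png

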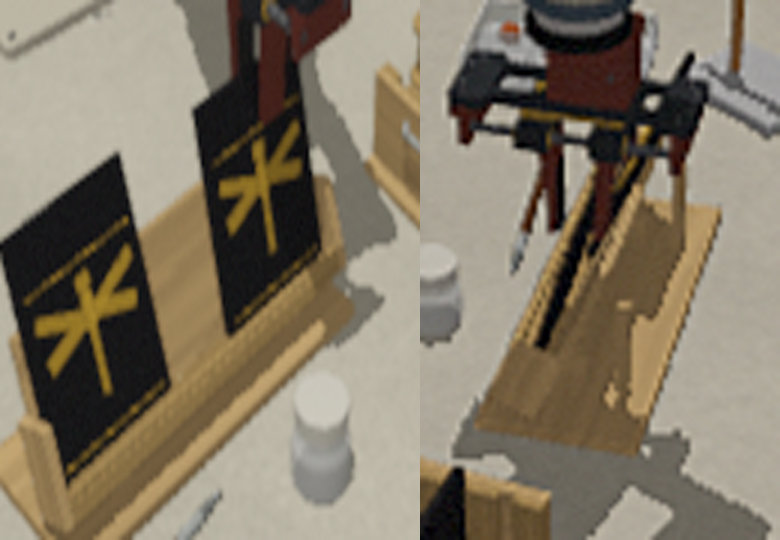

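```bash
python3 -m creep '[-0.003,0,0,0,-0.006,-0.0005,0,0,-0.009,-0.0007,0,0,-0.012,-0.001,0,0,-0.015,-0.0012,0,0,-0.018,-0.0015,0,0,-0.021,-0.0017,0,0,-0.0215,-0.0017,0,0]'; python3 -m creep '[0,0,0,0,0,0,0,0,0,0,0.005,0,0,0,0.01,0,0,0,0.02,0,0,0,0.03,0,0,0,0.05,0,0,0,0.08,0,0,0,0.1,0,0,0,0.1,0]'
cat > m.py <<'E'
from h import *
import sys
np.set_printoptions(precision=3,suppress=True)
t=sys.argv[1]
im,d=shot("scene","s"+t);im2,d2=shot("side","d"+t)
cv2.imwrite(f"pics/c{t}.png",np.hstack([cv2.resize(im[170:290,220:360],None,fx=3,fy=4.5,interpolation=2)[:540],cv2.resize(im2[120:240,290:370],None,fx=4.5,fy=4.5,interpolation=2)])[...,::-1])
yaw=.083;a=.4
X=np.array([np.cos(yaw)*np.cos(a),np.sin(yaw)*np.cos(a),np.sin(a)]);Y=np.array([-np.sin(yaw),np.cos(yaw),0]);Z=np.cross(X,Y);R=np.stack([X,Y,Z],1)
o=np.array([530.5,-21,35])
W=(cloud("scene",d)-o)@R
for nm,lo,hi in(("plaque",-150,15),("twin",-330,-180)):
    m=(d>0)&(W[...,1]>lo)&(W[...,1]<hi)&(W[...,2]>-10)&(W[...,2]<165)&(abs(W[...,0]-6)<25)&(im.max(-1)<60)
    P=W[m];n=np.linalg.svd(P-P.mean(0),full_matrices=False)[2][2];n*=np.sign(n[0])
    r=cv2.minAreaRect(P[:,1:].astype(np.float32))
    print(nm,len(P),"n",n,"x",np.median(P[:,0]),np.percentile(P,[1,99],axis=0)[:,1:].ravel(),r)
E
python3 m.py 4
```

```text
t: 14.42
ee_pos: [490.7, -78.8, 160.9]
orientation: [-2.127, -2.311, 0.0]
ft_force: [-0.3, -0.6, -0.3]
width: 26.7
grasp_force: 0.1
t: 15.25
ee_pos: [494.2, -79.3, 266.3]
orientation: [2.122, 2.306, 0.007]
ft_force: [0.7, 0.5, 1.6]
width: 26.5
grasp_force: 0.0
plaque 1507 n [0.998 0.002 0.058] x 7.728801477628411 [-123.143    3.144   -5.193  148.73 ] ((-63.729156494140625, 75.3521499633789), (122.24835205078125, 150.8492889404297), 0.30910131335258484)
twin 1860 n [ 1.     0.003 -0.001] x 6.921835881927063 [-305.589    3.24  -188.42   148.738] ((-246.54908752441406, 75.07162475585938), (150.32879638671875, 122.25299072265625), 89.68645477294922)
```

View pics/c4.png

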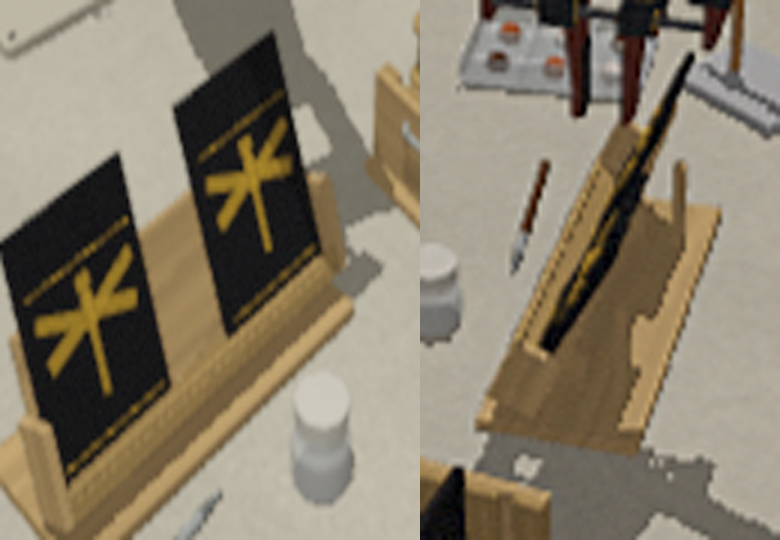

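```bash
python3 -m creep '[0.01,0,0.0,-0.12,0.025,0,0,-0.24,0.04,0,0,-0.36,0.055,0,0,-0.48,0.066,0,0,-0.6,0.07,-0.002,0,-0.72,0.07,-0.002,0,-0.84,0.07,-0.002,0,-0.96,0.07,-0.002,0,-1.08,0.07,-0.002,0,-1.2]' 0.6;  python3 -m creep '[0,0,0,-0.12,0,0,0,-0.24,0,0,0,-0.371,0,0,-0.03,-0.371,0,0,-0.06,-0.371,0,0,-0.09,-0.371,0,0,-0.12,-0.371,0,0,-0.135,-0.371,0,0,-0.14,-0.371,0,0,-0.14,-0.371]'
python3 - <<'E'
from h import *
W=cloud("scene",np.load("s4.npz")["d"]);p=W[255:280,315:340].reshape(-1,3);p=p[p[:,2]>50];print("jar",p.mean(0));print(get_obs()["qpos"])
E
```

```text
t: 16.18
ee_pos: [560.5, -80.7, 259.3]
orientation: [-3.062, -0.697, 0.004]
ft_force: [-0.5, -0.6, 0.1]
width: 52.7
grasp_force: 0.0
t: 17.02
ee_pos: [559.7, -80.5, 118.8]
orientation: [-3.138, -0.13, 0.007]
ft_force: [-0.4, 0.3, 0.6]
width: 52.6
grasp_force: 0.0
jar [ 667.67771069 -136.96261829   62.87513532]
[-1.63970966e-01  4.80006820e-01  1.82841941e+00 -4.28278745e-06
  8.37789051e-01  1.32405443e+00]
```

```bash
python3 -m creep '[0.003,0,-0.02,0,0.003,0,-0.04,0,0.003,0,-0.05,0,0.003,0,-0.052,0,0.003,0,-0.052,0,0.003,0,-0.052,0]'; python3 -m creep '[-0.002,0,0,0,-0.004,0,0,0,-0.006,-0.0005,0,0,-0.008,-0.0005,0,0,-0.008,-0.0005,0,0]'; python3 -m creep '[-0.001,0,0,0,-0.002,0,0,0,-0.003,0,0,0,-0.003,0,0,0]'
```

```text
t: 17.52
ee_pos: [565.0, -80.9, 70.0]
orientation: [3.139, 0.13, 0.002]
ft_force: [0.4, 0.8, -1.1]
width: 52.5
grasp_force: 0.0
t: 17.93
ee_pos: [555.9, -81.4, 69.2]
orientation: [-3.139, -0.13, 0.0]
ft_force: [0.3, -0.6, 0.3]
width: 53.0
grasp_force: 0.0
t: 18.27
ee_pos: [553.1, -81.3, 68.9]
orientation: [-3.139, -0.13, 0.0]
ft_force: [0.0, -0.7, 0.1]
width: 52.7
grasp_force: 0.0
```

```bash
python3 -m creep '[-0.001,0,0,0,-0.002,0,-0.002,0,-0.003,0,-0.003,0,-0.004,0,-0.003,0,-0.005,-0.0004,-0.003,0,-0.006,-0.0005,-0.003,0,-0.006,-0.0005,-0.003,0]'; python3 -m creep '[-0.0007,0,0,0,-0.0015,0,0,0,-0.0015,0,0,0]';python3 -m creep '[-0.0007,0,0,0,-0.0015,0,0,0,-0.0015,0,0,0]';python3 -m creep '[-0.0007,0,0,0,-0.0015,0,0,0,-0.0015,0,0,0]'
```

```text
t: 18.85
ee_pos: [547.1, -81.9, 66.0]
orientation: [-3.139, -0.13, 0.0]
ft_force: [-0.1, -0.3, 0.1]
width: 52.7
grasp_force: 0.0
t: 19.1
ee_pos: [546.1, -81.8, 66.1]
orientation: [3.139, 0.13, 0.001]
ft_force: [1.0, -0.2, 0.9]
width: 52.6
grasp_force: 0.2
t: 19.35
ee_pos: [544.4, -81.8, 66.0]
orientation: [3.139, 0.13, 0.0]
ft_force: [0.8, 0.2, -1.2]
width: 53.1
grasp_force: 0.4
t: 19.6
ee_pos: [542.7, -81.8, 66.0]
orientation: [-3.139, -0.13, 0.0]
ft_force: [0.5, -0.0, -0.3]
width: 52.5
grasp_force: 0.4
```

Contact near 546, the plaque is being pushed back lightly.

```bash
python3 -m creep '[-0.0007,0,0,0,-0.0015,0,0,0,-0.0015,0,0,0]';python3 -m creep '[-0.0005,0,0,0,-0.001,0,0,0,-0.001,0,0,0]'; python3 -m creep '[-0.0005,0,0,0,-0.001,0,0,0,-0.001,0,0,0]'
```

```text
t: 19.85
ee_pos: [541.6, -81.8, 66.0]
orientation: [3.139, 0.13, 0.001]
ft_force: [2.0, 0.4, -0.6]
width: 52.4
grasp_force: 0.8
t: 20.1
ee_pos: [541.3, -81.9, 66.2]
orientation: [3.139, 0.13, 0.003]
ft_force: [3.8, 0.3, -1.6]
width: 53.0
grasp_force: 2.1
t: 20.35
ee_pos: [541.2, -81.9, 66.5]
orientation: [3.138, 0.13, 0.006]
ft_force: [7.1, 0.9, -2.9]
width: 52.7
grasp_force: 2.8
```

```bash
python3 -m creep '[0.003,0,0,0,0.008,0,0,0,0.015,0,0.005,0,0.02,0,0.03,0,0.02,0,0.06,0,0.02,0,0.09,0,0.02,0,0.12,0,0.02,0,0.15,0,0.02,0,0.15,0]'; python3 m.py 5;  python3 - <<'E'
from h import *
np.set_printoptions(precision=1,suppress=True)
# side-view lateral comparison: pixels of plaque left edge vs cheek, seat frame
yaw=.083;a=.4
X=np.array([np.cos(yaw)*np.cos(a),np.sin(yaw)*np.cos(a),np.sin(a)]);Y=np.array([-np.sin(yaw),np.cos(yaw),0]);R=np.stack([X,Y,np.cross(X,Y)],1)
for n,f in(("scene","s5"),("side","d5")):
    z=np.load(f+".npz");W=(cloud(n,z["d"])-[530.5,-21,35])@R;c=z["im"].max(-1)
    m=(W[...,0]>-2)&(W[...,0]<30)&(W[...,1]>-40)&(W[...,1]<20)
    C=W[m&(W[...,2]>15)&(W[...,2]<45)&(c>75)];P=W[m&(W[...,2]>60)&(W[...,2]<148)&(c<70)]
    print(n,"cheek",np.percentile(C[:,1],[2,10,50,90,98]) if len(C) else 0,"plaque y hi",np.percentile(P[:,1],[90,98,100]) if len(P) else 0,len(P))
E
```

```text
t: 21.1
ee_pos: [562.7, -82.3, 222.2]
orientation: [3.137, 0.13, 0.013]
ft_force: [0.7, -0.8, 1.0]
width: 52.7
grasp_force: 0.0
plaque 1418 n [ 1.     0.002 -0.002] x 6.707106437625152 [-123.097    2.668   -4.49   148.436] ((-64.13006591796875, 75.83673095703125), (122.55008697509766, 149.77313232421875), 0.08850735425949097)
twin 1859 n [ 1.     0.002 -0.001] x 7.071385853760624 [-305.328    2.899 -188.698  148.698] ((-247.0551300048828, 74.84031677246094), (120.12984466552734, 150.73597717285156), 0.08179706335067749)
scene cheek [-4.3 -3.4 -1.4  0.8  7.6] plaque y hi [-5.5 -3.4 -2.9] 194
side cheek [ 4.   7.3  9.3 11.9 14. ] plaque y hi [1.1 1.8 2.3] 57
```

View pics/c5.png

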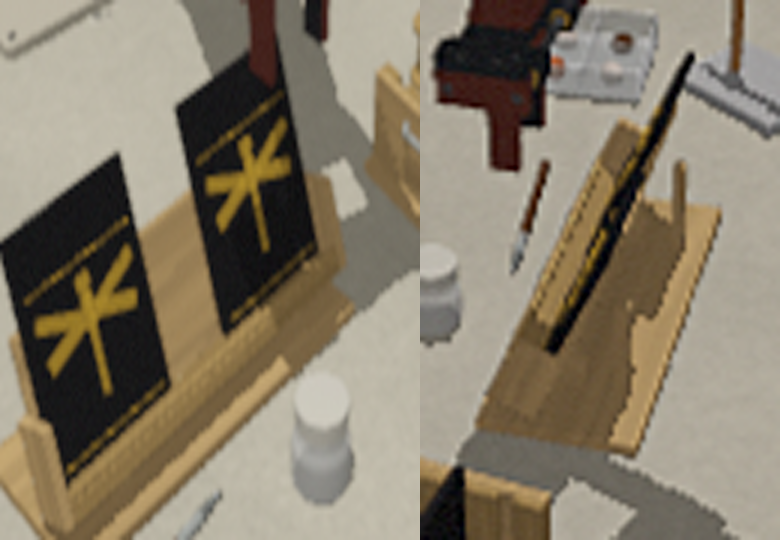

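```bash
python3 -c "
from workcell import ticket
print(ticket.close_job())"
```

```text
the job is handed in; nothing more can be done
None
```

The job is handed in, with no verdict returned. My last camera check showed the tall plaque in the stand's left corner: on the ledge, flat on the back, front outwards, left edge within about 1 mm of the cheek, and the gripper clear of everything.

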